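# Reset the tripped micromotor control unit

## Task

One of the two control units on the bench has tripped: its toggle leans to the unit's front, while the running unit's leans to the rear. On the tripped unit, reach a fingertip down into the well in its top, press the sunken reset key fully down and let it spring back up, and only then push the toggle all the way over to the rear. Do it by touch alone: the units are not lifted, tipped or shoved out of place, the running unit's key and toggle stay as they are, and the other things stay where they lie.

Things in the scene. Friction and masses are not known exactly. Their poses are not given: they have to be found in the camera images.
- unit_a: THE TRIPPED UNIT (toggle leans to the front): white box 150 (own x) x 190 (own y) x 65 high, 2.5 kg, loose on rubber feet. Origin: centre of underside; own x from front panel (dial, socket; towards the robot, turned up to 0.35 rad) to rear, own y to its left, z up. Flat top with an oblong well at own (0, +45 mm) and a toggle pivoted at own (0, -50, 69 mm)
- unit_b: THE RUNNING UNIT (toggle leans to the rear), to be left as it is: the same box as the tripped unit, with the same well, key and toggle; only the toggle's position tells them apart. Which of the two stands left or right varies
- unit_a_well (a point): middle of the mouth of the tripped unit's well, level with the unit's top face (65 mm above the bench). The mouth is 52 mm along the unit's x by 40 mm along its y; the walls go straight down 26 mm. A closed pair of slim fingers fits with room to spare
- unit_a_key_top (a point): middle of the top face of the tripped unit's sunken reset key: a flat grey key 46 x 34 mm that fills the well's floor, with a dark dot in the middle, its face 16 mm below the unit's top at rest. It moves straight down
- unit_a_key (a joint): travel of that key in m: 0 at rest, 0.005 fully down at its stop. A spring resists with about 1.5 N at first and 4.5 N fully down, and lifts it again when let go
- unit_a_toggle (a joint): tripped unit's toggle in rad: 0 leans 0.5 rad to the front (tripped, starts at 0 to 0.12), 0.5 upright, 1.0 leans 0.5 rad to the rear (on, at its stop). It turns about the unit's y axis, stays where it is left, and takes about 1.5 N at its tip
- unit_a_toggle_tip (a point): centre of the 14 mm steel ball at the end of that toggle, 40 mm from the pivot, on a 9 mm rod; about 39 mm above the unit's top face when leaning to either side, 44 mm when upright. A collar 26 mm wide and 4 mm high surrounds its foot
- unit_b_key (a joint): travel of the running unit's reset key in m, same as the other; leave at 0
- unit_b_toggle (a joint): running unit's toggle in rad, same sense; starts at 0.9 to 1.0 (on); leave it
- pencil: bystander to leave alone: red pencil, 8x146x9, lying between the units, pointing away from the robot (sizes in mm); loose; origin: centre of its underside
- spare_brush: bystander to leave alone: flat round black polishing brush, 48 across, 10 high, between the units (sizes in mm); loose; origin: centre of its underside
- pliers: bystander to leave alone: small pliers with red grips, 44x123x7, at the right (sizes in mm); loose; origin: centre of its underside
- model_blue: bystander to leave alone: blue-grey plaster tooth model, 62x72x31, at the right (sizes in mm); loose; origin: centre of its underside
- model_study: bystander to leave alone: white plaster tooth model, 61x72x31, at the left (sizes in mm); loose; origin: centre of its underside

How it is judged:
On the way, in this order (a step that is already met when the one before it is completed fails the run):
1. the tripped unit's reset key is pressed fully down (over 4 of 5 mm) with a finger, its toggle still to the front (value of joint unit_a_key above 0.004 m and contact force between the fingers and unit_a above 0.5 N and value of joint unit_a_toggle below 0.4 rad), for 0.1 s.
2. the key has sprung back up (under 1 mm), the toggle still to the front (value of joint unit_a_key below 0.001 m and value of joint unit_a_toggle below 0.4 rad), for 0.05 s.
3. the tripped unit's toggle is over to the rear (over 0.88 of 1.0 rad) (value of joint unit_a_toggle above 0.88 rad), for 0.1 s.
At the end, for the whole second after the job is handed in: The tripped unit's toggle is over to the rear (above 0.88 rad), both keys are up (within 1 mm), the running unit's toggle is still to the rear (above 0.8 rad), both units stand level and still within 20 mm of where they were, and the other five loose things lie within 25 mm of where they were (value of joint unit_a_toggle above 0.88 rad and value of joint each of unit_a_key, unit_b_key below 0.001 m and value of joint unit_b_toggle above 0.8 rad and distance of each of unit_a, unit_b from where it was at the start of the episode below 0.02 m and angle between each of unit_a, unit_b's own z axis and vertical below 0.05 rad and linear speed of each of unit_a, unit_b below 0.01 m/s and distance of each of pencil, spare_brush, pliers, model_blue, model_study from where it was at the start of the episode below 0.025 m); the robot touches nothing.
It fails at once if a unit is lifted or tipped (height (world z) of any of unit_a, unit_b above 0.012 m or angle between any of unit_a, unit_b's own z axis and vertical above 0.1 rad).
It fails at once if a unit is shoved more than 20 mm (distance of any of unit_a, unit_b from where it was at the start of the episode above 0.02 m).
It fails at once if the running unit's key is pressed or its toggle thrown (value of joint unit_b_key above 0.002 m or value of joint unit_b_toggle below 0.8 rad).
It fails at once if a bystander is lifted, carried or pushed more than 25 mm (distance of any of pencil, spare_brush, pliers, model_blue, model_study from where it was at the start of the episode above 0.025 m).
It also fails if it takes over 35 s, if anything falls off the work surface, if the arm or the gripper's body presses on something with over 40 N, if the wrist force passes 120 N, or if a joint passes its speed limit or range.

## Robot

A 6-joint arm with a two-finger parallel gripper is mounted at the origin on a cart in front of the work surface, level with it; the furniture and walls round the work are solid. World frame = base frame: x ahead of the robot, y to its left, z up, the work surface at z = 0. Lengths are in m, angles in rad, forces in N, time in s.
With the tool pointing down it reaches from about 0.375 to 0.825 m from the base axis. Payload 5.5 kg.
Tool frame: the origin (TCP) lies at the very end of the fingers, on their centre line; the grasp point (between the pads) lies 19 mm behind it (robot.hold_point_z is the z of the grasp point in the tool frame, in m); z points along the fingers, y is the line along which they close (so a half turn about z gives the same grasp; the last joint's range is limited). The gripper opens to 85 mm and grips with 20 to 120 N. Pads are 22 mm wide; open, the fingers measure 114 mm over their backs; the gripper's body (76 mm by 85 mm) begins 54 mm behind the grasp point. The pads swing forward as they close: fully open they stand 13 mm farther back than shut.
Start: joints at [-1.183, 0.314, -0.047, 1.21, 0, 1.571], TCP at [0.227, -0.555, 0.231] pointing down, gripper open.
Joint ranges: [-2.67, 2.67], [-0.69, 1.73], [-1.03, 1.25], [-2.08, 2.16], [-1.42, 1.45], [-3.14, 3.14]. Speed limits (rad/s): [2.39, 2.39, 3.01, 3.14, 3.14, 3.14].

## Interface

Orientations are given as a rotation vector (axis times angle).
In Python, from cell import robot gives the robot as it stands.
- The arm moves only by the tool play_rows, never from a script. Its argument "plan" is a list of rows, each a list of 7 numbers: the shift along the world's x, y, z in cm, then the turn, a rotation vector about the world's x, y, z in rad, then the finger opening in cm, from 0 to 8.54. In form: [[tx, ty, tz, ax, ay, az, jaw], ...]. A call has 1 to 10 rows; each row shifts and turns the commanded pose from where the row before left it; what a row does not reach is not made up. A row lasts 1/8 s, in which the tool goes at most 62.5 mm and 10.7 degrees, less where a joint would pass 70% of its speed; a pose out of reach is approached as far as the arm can. A call is refused whole if a number of a shift passes 6.25 or a number of a turn 0.188, either way. A call with a gripper value outside its range is refused whole. The fingers move at their own pace and stop on an object; "newtons" is the grip in N (left out, the last holds). Time passes only in rows, so rows that do not move let the fingers close. It gives the time, the measured TCP pose, the force, the opening and the grip force at its end, in the units of the state.
- robot.sense(): the state, without advancing time (a new reading comes with each control period).
- robot.capture(name): name is "scene" or "top" or "wrist"; returns the picture (420x560x3 uint8, blue, green, red); there is no depth.
- robot.camera_model(name): a dict with "fx", "fy", "cx", "cy" (pixels), "R" (3x3) and "t" (3): a world point X has camera coordinates R X + t. Camera axes: x right, y down, z forward; pixel columns grow to the right and rows downward; lengths in m; the calibration is good to about 2 mm. A picture is of the moment at which its call begins: read the wrist's pose just before it. camera_model takes no time and is no camera call; for the wrist camera it gives the pose at the moment of the call.
- robot.finish_job(): hands the job in; it is judged then, once.
The state is a dict: "time_s": time; "joints": joint angles; "qvel": joint speeds; "effort": joint torques, N m; "eef_pos": TCP position; "eef_rot": TCP orientation; "force": force on the tool from outside, world axes, zero at the start; "moment": the same for the moment, N m; "opening": finger opening in m; "grasp_force": force on a finger pad.
Only numpy, scipy, OpenCV 4.12 (cv2) and the standard library are available. Lean on these libraries where they do the work, as an engineer would, in place of code of your own. Each camera call takes 0.05 s, during which the arm holds its last target. There are 200 camera calls.

## Working session

There is one attempt and no reset: what is moved stays moved. The work goes in short steps, Python scripts to look and compute and a tool call to move; the robot and the scene stay as the last step left them, time stands still between calls to the robot, and variables do not carry over. Pictures are saved under pics/ and viewed, at most 10 in all, crops included, and the job is handed in when it is done.

Besides the shell and the picture viewer there is one more tool, called as name([rows], argument=value, ...), one row to a line, values as JSON. play_rows: Moves the arm, as the interface text tells. Its arguments: {"type":"object","properties":{"plan":{"type":"array"},"newtons":{"type":"number"}},"required":["plan"]}

```bash
mkdir -p pics; python3 - <<'E'
from cell import robot
import cv2,json
for n in("scene","top"):
    cv2.imwrite(f"pics/{n}0.png",robot.capture(n))
    c=robot.camera_model(n);print(n,c)
s=robot.sense();print(s)
E
```

```text
scene {'fx': 409.3939339727118, 'fy': 409.3939339727118, 'cx': 280.4887514295306, 'cy': 218.2380086586293, 'R': array([[ 0.69827568, -0.71558332,  0.01875052],
       [-0.39275642, -0.40489321, -0.82571416],
       [ 0.59845924,  0.56921173, -0.56377703]]), 't': array([-0.36265898,  0.28326805,  1.05724519])}
top {'fx': 458.8081661065512, 'fy': 458.8081661065512, 'cx': 270.128177886077, 'cy': 210.77160105315053, 'R': array([[-0.0249347 , -0.99959662,  0.01359634],
       [-0.99820871,  0.02415559, -0.05473456],
       [ 0.05438405, -0.01493677, -0.99840837]]), 't': array([0.00359398, 0.50835396, 1.3406678 ])}
{'time_s': 0.1, 'joints': array([-1.18302279e+00,  3.14149587e-01, -4.79818115e-02,  1.21020608e+00,
       -1.63671488e-05,  1.57080971e+00]), 'qvel': array([ 0.00042353, -0.00252194,  0.0038992 ,  0.0005841 ,  0.00019608,
       -0.00036566]), 'effort': array([-2.72164707e-04, -5.40766811e+01,  3.40540588e+01,  1.11919292e-02,
        2.02351185e-05,  8.27835379e-06]), 'eef_pos': array([ 0.22667341, -0.55496803,  0.23052302]), 'eef_rot': array([-3.08125107e+00, -6.04992735e-01,  4.91441068e-04]), 'force': array([-0.49399615,  0.39667943,  0.53886356]), 'moment': array([-0.0267382 ,  0.00557349, -0.00561837]), 'grasp_force': 0.0, 'opening': 0.08551028060579288}
```

View pics/top0.png

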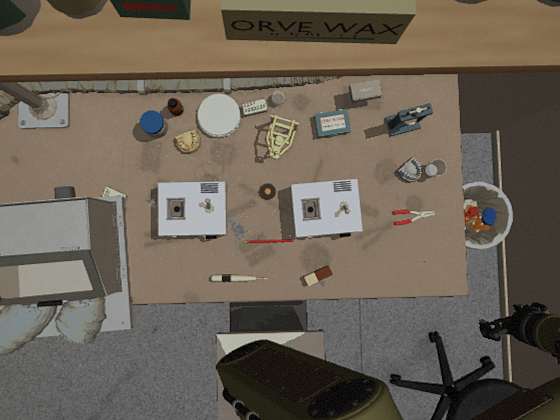

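View pics/scene0.png

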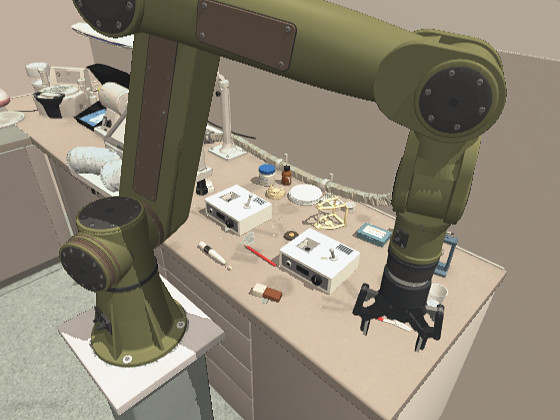

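The top view shows the left unit at about (192,209) and the right one at about (326,208). Their wells are at (177,209) and (311,207), and the toggles near (208,206) and (342,209). I'll enlarge both to read the toggle lean.

```bash
python3 - <<'E'
import cv2,numpy as np
t=cv2.imread("pics/top0.png");s=cv2.imread("pics/scene0.png")
a=cv2.resize(t[170:245,150:230],(400,375),interpolation=cv2.INTER_CUBIC)
b=cv2.resize(t[170:245,285:365],(400,375),interpolation=cv2.INTER_CUBIC)
c=cv2.resize(s[180:240,200:280],(300,225),interpolation=cv2.INTER_CUBIC)
d=cv2.resize(s[225:295,275:365],(289,225),interpolation=cv2.INTER_CUBIC)
o=np.zeros((600,800,3),np.uint8);o[:375,:400]=a;o[:375,400:]=b;o[375:,:300]=c;o[375:,400:689]=d
cv2.imwrite("pics/crop1.png",o)
E
```

```text
(no output)
```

View pics/crop1.png

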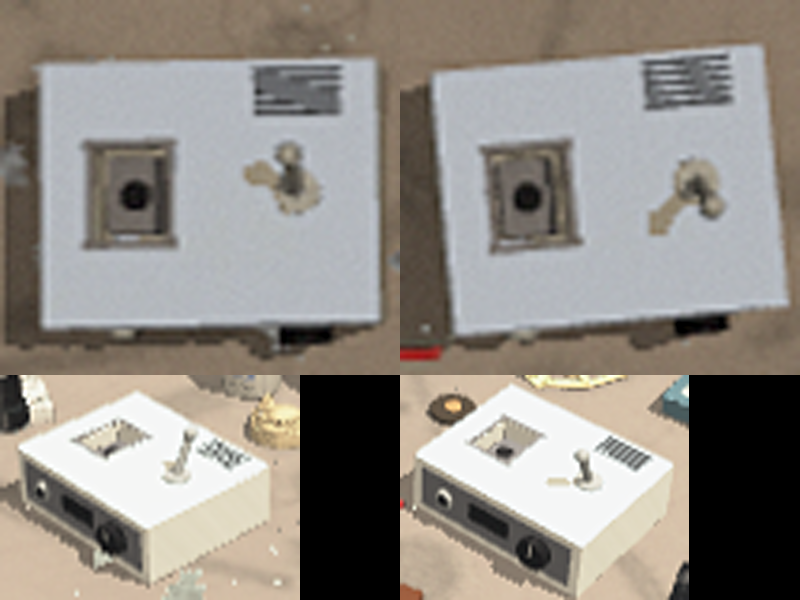

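In the crop, the left unit's ball (288,152) leans to the rear, so it is running. The right unit's ball (712,207) leans to the front, so it is the tripped one. Its top corners are at about (435,72), (762,45), (790,303) and (457,333).

```bash
cat > h.py <<'E'
import numpy as np
def ray(c,px,z):
    d=np.array([(px[0]-c['cx'])/c['fx'],(px[1]-c['cy'])/c['fy'],1.])
    o=-c['R'].T@c['t'];w=c['R'].T@d
    return o+w*(z-o[2])/w[2]
def proj(c,X):
    p=c['R']@np.asarray(X)+c['t'];return p[:2]/p[2]*[c['fx'],c['fy']]+[c['cx'],c['cy']]
E
python3 - <<'E'
from cell import robot
from h import *
c=robot.camera_model("top")
f=lambda u,v,z:ray(c,(285+(u-400)/5-.4,170+v/5-.4),z)
P=[f(*p,.065) for p in[(435,72),(762,45),(790,303),(457,333)]]
TL,TR,BR,BL=P
print(np.round(P,4),[np.linalg.norm(P[i]-P[i-1]) for i in range(4)])
m=sum(P)/4; y=(TL-TR+BL-BR);th=np.arctan2(-y[0],y[1]);x=(TL-BL+TR-BR);print("yaw",th,np.arctan2(x[1],x[0]))
R=lambda a:np.array([[np.cos(a),-np.sin(a)],[np.sin(a),np.cos(a)]])
print("centre",m,"well",m[:2]+R(th)@[0,.045],"pivot",m[:2]+R(th)@[0,-.05])
w=[f(*p,.065) for p in[(482,148),(572,138),(580,240),(490,252)]]
print("well meas",sum(w)/4,"dot",f(526,197,.049),"ball",f(712,207,.104))
print("ball exp",m[:2]+R(th)@[-.019,-.05])
s=robot.sense();print(s['eef_pos'])
E
```

```text
[[ 0.5805 -0.0713  0.065 ]
 [ 0.5916 -0.2588  0.065 ]
 [ 0.4439 -0.2695  0.065 ]
 [ 0.4316 -0.0796  0.065 ]] [np.float64(0.14912470484395898), np.float64(0.18783204962996172), np.float64(0.14811410235806385), np.float64(0.19025600389759392)]
yaw 0.061990165910477686 0.06442056180610127
centre [ 0.51187187 -0.16979138  0.065     ] well [ 0.5090841  -0.12487782] pivot [ 0.5149694  -0.21969534]
well meas [ 0.50921275 -0.12398877  0.065     ] dot [ 0.50872064 -0.12271836  0.049     ] ball [ 0.49761272 -0.21980016  0.104     ]
ball exp [ 0.49600589 -0.2208724 ]
[ 0.22667341 -0.55496803  0.23052302]
```

play_rows([
  [2.8, 4.3, -0.8, 0, 0, 0.125, 0],
  [2.8, 4.3, -0.8, 0, 0, 0.125, 0],
  [2.8, 4.3, -0.8, 0, 0, 0.125, 0],
  [2.8, 4.3, -0.8, 0, 0, 0.125, 0],
  [2.8, 4.3, -0.8, 0, 0, 0.125, 0],
  [2.8, 4.3, -0.8, 0, 0, 0.125, 0],
  [2.8, 4.3, -0.8, 0, 0, 0.125, 0],
  [2.8, 4.3, -0.8, 0, 0, 0.125, 0],
  [2.8, 4.3, -0.8, 0, 0, 0.125, 0],
  [2.8, 4.3, -0.8, 0, 0, 0.125, 0],
], newtons=30)

```text
time_s: 1.35
eef_pos: [0.5074, -0.1238, 0.1508]
eef_rot: [-2.141, -2.299, 0.0]
force: [0.3, -0.5, -0.1]
opening: 0.0001
grasp_force: 0.0
```

play_rows([
  [0, 0, 0, 0, 0, 0, 0],
  [0, 0, 0, 0, 0, 0, 0],
  [0, 0, 0, 0, 0, 0, 0],
])

```text
time_s: 1.72
eef_pos: [0.5063, -0.1264, 0.1514]
eef_rot: [2.148, 2.292, -0.0]
force: [-0.3, -0.2, -0.3]
opening: -0.0001
grasp_force: 0.0
```

```bash
python3 - <<'E'
from cell import robot
from h import *
import cv2
from scipy.spatial.transform import Rotation as Ro
s=robot.sense();c=robot.camera_model("wrist");im=robot.capture("wrist")
print(s['time_s'],s['eef_pos'],s['force'],s['opening']);print(Ro.from_rotvec(s['eef_rot']).as_matrix().round(3))
for X in[(.509,-.124,.065),(.509,-.124,.049),(.497,-.220,.104),s['eef_pos']]:
    print(proj(c,X))
cv2.imwrite("pics/w1.png",im)
E
```

```text
1.725 [ 0.50634209 -0.12640361  0.15140982] [-0.31971131 -0.2480967  -0.25989867] -9.183121023388006e-05
[[-0.065  0.998 -0.   ]
 [ 0.998  0.065 -0.   ]
 [-0.    -0.    -1.   ]]
[290.96118395 212.02891116]
[290.75546802 206.35865327]
[265.98856174 352.19028916]
[287.13627102 266.00096675]
```

View pics/w1.png

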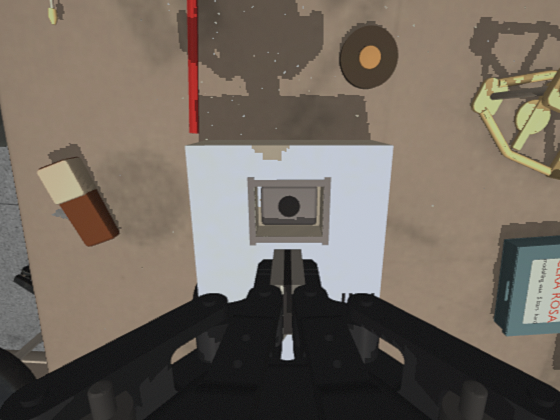

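The wrist view shows the key's dot at (289,206) against a predicted (291,206), so the well position is good to about 1 mm. Going down.

play_rows([
  [0.2, 0.25, -3, 0, 0, 0, 0],
  [0, 0, -3, 0, 0, 0, 0],
  [0, 0, -2, 0, 0, 0, 0],
  [0, 0, -1, 0, 0, 0, 0],
  [0, 0, -1, 0, 0, 0, 0],
  [0, 0, 0, 0, 0, 0, 0],
])

```text
time_s: 2.52
eef_pos: [0.5086, -0.1231, 0.0511]
eef_rot: [-2.146, -2.294, 0.0]
force: [0.3, 0.1, 1.0]
opening: 0.0001
grasp_force: 0.0
```

play_rows([
  [0, 0, -0.3, 0, 0, 0, 0],
  [0, 0, -0.3, 0, 0, 0, 0],
  [0, 0, -0.1, 0, 0, 0, 0],
  [0, 0, 0, 0, 0, 0, 0],
])

```text
time_s: 3.02
eef_pos: [0.5096, -0.1232, 0.0448]
eef_rot: [2.145, 2.294, 0.001]
force: [0.4, -1.1, 3.9]
opening: -0.0001
grasp_force: 1.9
```

play_rows([
  [0, 0, -0.1, 0, 0, 0, 0],
  [0, 0, -0.1, 0, 0, 0, 0],
  [0, 0, 0, 0, 0, 0, 0],
  [0, 0, 0, 0, 0, 0, 0],
])

```text
time_s: 3.52
eef_pos: [0.5097, -0.1232, 0.0438]
eef_rot: [2.145, 2.293, 0.001]
force: [-3.1, -0.3, 15.5]
opening: -0.0002
grasp_force: 7.9
```

play_rows([
  [0, 0, 2, 0, 0, 0, 0],
  [0, 0, 4, 0, 0, 0, 0],
  [0, 0, 4, 0, 0, 0, 0],
  [-2, -3, 0.5, 0, 0, 0, 0],
  [-2, -4, 0, 0, 0, 0, 0],
  [-1, -2.9, 0, 0, 0, 0, 0],
  [0, 0, 0, 0, 0, 0, 0],
  [0, 0, 0, 0, 0, 0, 0],
])

```text
time_s: 4.53
eef_pos: [0.4586, -0.2213, 0.1469]
eef_rot: [-2.145, -2.293, -0.0]
force: [0.2, 0.1, 0.5]
opening: -0.0003
grasp_force: 0.0
```

```bash
python3 - <<'E'
from cell import robot
from h import *
import cv2
s=robot.sense();c=robot.camera_model("wrist");im=robot.capture("wrist");k=robot.camera_model("scene");j=robot.capture("scene")
print(s['time_s'],s['eef_pos'],s['force'])
for X in[(.509,-.124,.049),(.497,-.220,.104),s['eef_pos']]: print(proj(c,X),proj(k,X))
cv2.imwrite("pics/w2.png",np.hstack([im,cv2.resize(j[200:320,260:380],(240,240)).__class__ and cv2.copyMakeBorder(cv2.resize(j[200:320,260:380],(240,240)),0,180,0,0,0)]))
E
```

```text
4.525 [ 0.45858233 -0.22130221  0.14685184] [0.24236229 0.07265601 0.47670837]
[366.61630191  85.48534477] [307.18908661 248.40079177]
[347.86210507 237.25369173] [330.75733205 250.15198559]
[287.05772105 265.94548736] [323.75369811 244.30636315]
```

View pics/w2.png

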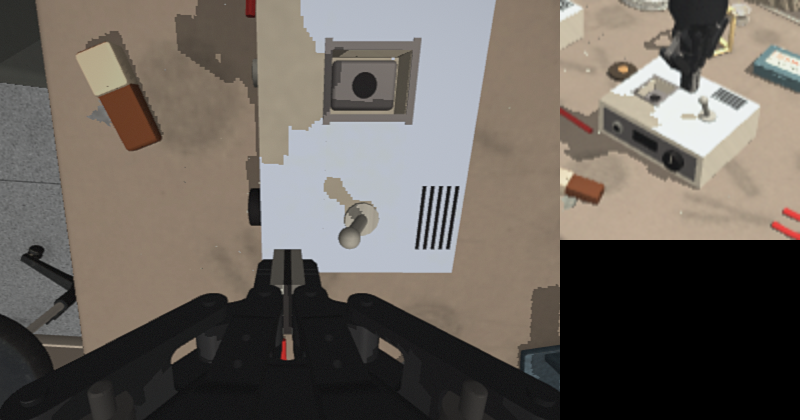

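The ball is at (348,238) against a predicted (348,237), and the dot at (365,85) shows the key back up. Descending in front of the ball, then pushing to the rear.

play_rows([
  [0, 0, -2.5, 0, 0, 0, 0],
  [0, 0, -2.4, 0, 0, 0, 0],
  [0.8, 0, 0, 0, 0, 0, 0],
  [0.8, 0.05, 0, 0, 0, 0, 0],
  [0.8, 0.05, 0, 0, 0, 0, 0],
  [0.8, 0.05, 0, 0, 0, 0, 0],
  [0.8, 0.05, 0, 0, 0, 0, 0],
  [0.6, 0.05, 0, 0, 0, 0, 0],
  [0.4, 0, 0, 0, 0, 0, 0],
  [0, 0, 0, 0, 0, 0, 0],
])

```text
time_s: 5.88
eef_pos: [0.5092, -0.2193, 0.0981]
eef_rot: [-2.145, -2.295, -0.001]
force: [-0.6, 0.1, 1.3]
opening: -0.0
grasp_force: 0.0
```

Advancing in small steps until the stop is felt.

play_rows([
  [0.2, 0, 0, 0, 0, 0, 0],
  [0.2, 0, 0, 0, 0, 0, 0],
  [0, 0, 0, 0, 0, 0, 0],
])

```text
time_s: 6.25
eef_pos: [0.5127, -0.2193, 0.0981]
eef_rot: [-2.145, -2.294, 0.0]
force: [-2.6, 0.2, 0.4]
opening: 0.0001
grasp_force: 0.5
```

play_rows([
  [0.2, 0, 0, 0, 0, 0, 0],
  [0, 0, 0, 0, 0, 0, 0],
])

```text
time_s: 6.5
eef_pos: [0.5144, -0.2194, 0.0981]
eef_rot: [-2.145, -2.294, 0.001]
force: [-3.0, 0.9, 0.2]
opening: -0.0001
grasp_force: 1.4
```

play_rows([
  [0.2, 0, 0, 0, 0, 0, 0],
  [0.1, 0, 0, 0, 0, 0, 0],
  [0, 0, 0, 0, 0, 0, 0],
])

```text
time_s: 6.88
eef_pos: [0.515, -0.2193, 0.0978]
eef_rot: [-2.144, -2.291, 0.006]
force: [-10.3, 0.4, 4.5]
opening: 0.0
grasp_force: 5.5
```

The stop is felt at about 10 N. Backing off and checking.

play_rows([
  [-2, 0, 0, 0, 0, 0, 0],
  [-3, 0, 0, 0, 0, 0, 0],
  [0, 0, 5, 0, 0, 0, 0],
  [0, 0, 5, 0, 0, 0, 0],
  [-4, -5, 2, 0, 0, 0, 0],
  [0, -6, 0, 0, 0, 0, 0],
  [0, -6, 0, 0, 0, 0, 0],
  [0, 0, 0, 0, 0, 0, 0],
])

```text
time_s: 7.88
eef_pos: [0.4311, -0.3901, 0.217]
eef_rot: [2.149, 2.288, -0.0]
force: [0.5, -0.2, -0.5]
opening: -0.0004
grasp_force: 0.0
```

```bash
python3 - <<'E'
from cell import robot
from h import *
import cv2
s=robot.sense();k=robot.camera_model("top");j=robot.capture("top");i=robot.capture("scene")
print(s['time_s'],s['eef_pos'],s['force'])
for a in(.88,1.0):
    t=a-.5;X=[.515+.04*np.sin(t)*.998,-.2197+.04*np.sin(t)*.062,.069+.04*np.cos(t)]
    print(((proj(k,X)-[285,170])+.4)*5)
cv2.imwrite("pics/t2.png",np.hstack([cv2.resize(j[170:245,285:365],(400,375),interpolation=3),cv2.resize(i[215:305,270:366],(400,375),interpolation=3)]))
E
```

```text
7.875 [ 0.43110756 -0.39013495  0.21700614] [ 0.51219189 -0.18663187 -0.52809478]
[308.87627709 148.6346245 ]
[307.4621675  141.13493218]
```

View pics/t2.png

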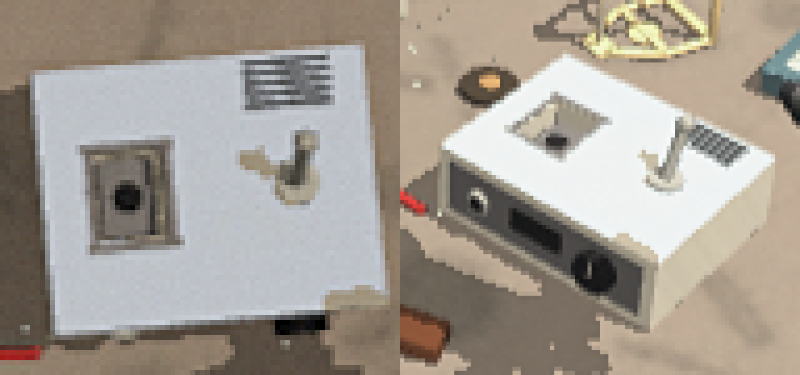

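The ball is now at about (307,140) in the crop, which matches full throw at (307,141). The unit hasn't moved and the key is up.

```bash
python3 -c "
from cell import robot
print(robot.finish_job())"
```

```text
the job is handed in; nothing more can be done
None
```

The job is handed in: I pressed the right-hand (tripped) unit's key to its stop and it sprang back, then pushed the toggle fully to the rear; the last pictures show that unit unmoved, and the hand-in returned no verdict.

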